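# Slide the scalding pot to the free place and load the tableware

### The job

Slide the open two-lugged pot across the range top, keeping it flat on the plate and never lifting it, to the one marked place that is empty, so that its base stands wholly inside the ring there. Then put the washed soup spoon, the tongs and the teacup from the blue tray into the pot for scalding, lowering the porcelain in gently rather than dropping it. Leave the kettle, the clay pot, the toothpick jar and everything else standing where it is.

Things in the scene. Friction and masses are not known exactly. Their poses are not given: they have to be found in the camera images.
- hob: Fixed range let into the counter: smooth dark steel plate, top at z = 0.006, reaching 265 mm to -x, 220 mm to +x, 245 mm to either y side of its origin (at counter level, amid the four places). The places, rings of 168 mm inside diameter, lie at +-110 mm in its x, +-140 mm in its y; its yaw varies a little. Four knobs, 21 mm above the plate, along its front edge at x = -238 mm.
- free_zone: The only empty marked place on the range: an engraved ring of 168 mm inside diameter, flush with the plate, with a centre dot. Origin at the ring's centre on the plate's top surface. Which of the four places is empty changes.
- pot: Open cast aluminium pot, 0.5-0.85 kg, 80 mm high, diameter outside 154 mm at the rim, 142 mm above the base, 132 mm underside; inside 148 at the rim, 137 at the floor, which is 4 mm thick. Origin: centre of underside. Two flat-sided lugs along its +y and -y, to 116 mm from its axis, 30 mm wide (in its x), 10 mm thick, mid-height 56 mm. Starts on a marked place, lugs within 0.65 rad of world y.
- lug_left (a point): Grip point of the pot's +y lug: 100 mm from the pot's axis, 56 mm above its underside; pinch the 30 mm width along the pot's x.
- lug_right (a point): Grip point of the pot's -y lug, likewise.
- kettle: Bystander on another marked place: squat steel kettle, 132 mm body diameter, 84 mm high, lid knob to 106 mm, short spout along its own +x reaching 93 mm from the axis at 70 to 87 mm height (18 mm thick), bail handle arched over the lid in its x-z plane, 100 mm wide at 80 mm height, top at 166 mm. Origin at the centre of its underside.
- claypot: Bystander on another marked place: lidded clay pot, 144 mm diameter, lid knob top at 89 mm; two small ears along its own +y and -y reach 88 mm from the axis, 34 mm wide, at 40 to 52 mm height. Origin at the centre of its underside.
- tray: Fixed blue plastic drain tray left of the range, 230 mm (its x) by 260 mm (its y), rim 14 mm high and 3 mm thick, floor 3 mm above the counter. Origin at the centre of its underside. Holds spoon, tongs, cup and jar.
- spoon: Porcelain Chinese soup spoon, 60 g, 125 mm long, standing on its flat-bottomed round bowl (42 mm diameter, 18 mm high). Origin under the bowl's centre; the straight handle, 14 mm wide and 7 mm thick, goes to its -x and rises from 14 mm height beside the bowl to 31 mm at its end, 104 mm from the origin.
- spoon_grip (a point): Point in the middle of the spoon's handle, 43 mm from the bowl's centre, 19.5 mm above the spoon's underside; the handle is 14 mm wide along the spoon's y. This point tells whether the spoon is in the pot.
- tongs: Short rigid steel serving tongs, 60 g, lying flat, 124 mm long along own x, 12 mm high; V shape: closed bow (16 mm wide) at -x, open tips (42 mm apart over all) at +x; 29 mm wide over both arms at the middle. Origin at mid-length on the underside. The arms do not flex.
- cup: Porcelain teacup without handle, 90 g, standing upside down: 60 mm diameter below (the rim), narrowing to 52 mm near the top, 45 mm high. Origin at the centre of its rim, on the tray.
- cup_mid (a point): Point on the cup's axis, 22 mm above its rim.
- jar: Bystander on the tray: toothpick jar, 42 mm diameter, 58 mm high. Origin at the centre of its underside.
- bottle: Bystander behind the tray: amber sauce bottle, 60 mm diameter, 165 mm high. Origin under its centre.
- bowls: Bystander right of the range: stack of three upside-down rice bowls, 113 mm diameter, 90 mm high. Origin under its centre.
- chopsticks: Bystander right of the range: steel beaker 76 mm diameter, 100 mm high, with chopsticks up to 220 mm high. Origin under its centre.
Mind the look-alikes: they are no part of the job. Leave any red look-alike of the pot alone.

How it is judged:
By the outcome, as a careful person would: the job done as asked, in the order asked, and still so for the second after the job is handed in, with the robot touching nothing.
It also fails if it takes over 72 s, if anything falls off the work surface, if the arm or the gripper's body presses on something with over 40 N, if the wrist force passes 120 N, or if a joint passes its speed limit or range.

### The arm

A 6-joint arm with a two-finger parallel gripper is mounted at the origin on the work surface. World frame = base frame: x ahead of the robot, y to its left, z up, the work surface at z = 0. Lengths are in m, angles in degrees, forces in N, time in s.
With the tool pointing down it reaches from about 0.4 to 0.825 m from the base axis. Payload 7 kg.
Tool frame: the origin (TCP) lies midway between the tips of the shut fingers; the grasp point (between the pads) lies 19 mm behind it; z points along the fingers, y is the direction in which the jaws open and shut (so a half turn about z gives the same grasp; the last joint's range is limited). The gripper opens to 88 mm and grips with 3 to 60 N. Pads are 19 mm wide; open, the fingers measure 130 mm over their backs; the gripper's body (78 mm by 193 mm) begins 47 mm behind the grasp point.
Start: joints at [-60.212, 20.546, 0.682, 0, -70.136, -16.507], TCP at [0.155, -0.657, 0.189] pointing down, gripper open.
Joint ranges: [-176.03, 176.03], [-82.01, 121.73], [-58.28, 71.71], [-173.87, 95.51], [-174.79, -0.11], [-173.66, 173.66]. Speed limits (degrees/s): [136.94, 136.94, 172.46, 180, 180, 180].

### API

Orientations are given as a 3x3 rotation matrix whose columns are the frame's x, y, z axes.
In Python, from rig import robot gives the robot as it stands. Calls block until the motion is done:
- robot.goto(position, orientation): joint-space move of the TCP to a pose.
- robot.servo_line(position, ori=None, speed=0.15): straight line of the TCP; ori=None keeps the orientation; speed is the mean speed in m/s.
- robot.movej(angles): joint-space move.
- robot.move_gripper(opening): opening from 0.0 (shut) to 1.0 (fully open); the grip force is fixed at half the most; returns when the fingers have stopped.
- robot.dwell(seconds).
- robot.ik(position, orientation): joint angles nearest the present ones, or None.
- robot.grab_frame(name): name is "scene" or "side" or "wrist"; returns (picture, depth): 400x640x3 uint8, red, green, blue; 400x640 float32, m along the optical axis (not along the pixel's ray), 0 where there is no reading.
- robot.camera_info(name): a dict with "vfov" (degrees; the focal length in pixels is half the picture's height over the tangent of half this angle, whatever the lens; pixels are square), "cx", "cy" (the principal point, pixels), "k1" (the pictures are not rectified: a ray, as slopes to the right and down, at radius r is drawn at 1 + k1 r^2 times it, then the intrinsics apply), "view" (4x4, takes a point from world to camera coordinates); the wrist camera has in their place "T_tool_cam" (4x4, takes a point from camera to tool coordinates, whose origin is the TCP and whose axes are the flange's). Camera axes: x right, y down, z forward; pixel columns grow to the right and rows downward; lengths in m; the calibration is good to about 2 mm. A picture is of the moment at which its call begins: read the wrist's pose just before it. camera_info takes no time and is no camera call.
A pose or a line that the arm cannot do raises robot.Unreachable and nothing moves.
- robot.job_done(): hands the job in, once; it reports no verdict.
Readings, each from a call of its own:
- robot.read_t(): time.
- robot.read_qpos(): joint angles.
- robot.read_qvel(): joint speeds.
- robot.read_effort(): joint torques, N m.
- robot.read_position(): TCP position.
- robot.read_tcp_rot(): TCP orientation.
- robot.read_force(): force on the tool from outside, world axes, zero at the start.
- robot.read_ft_torque(): the same for the moment, N m.
- robot.read_grip_width(): opening from 0.0 (shut) to 1.0 (fully open).
Only numpy, scipy, OpenCV 4.12 (cv2) and the standard library are available. Lean on these libraries where they do the work, as an engineer would, in place of code of your own. Each camera call takes 0.05 s, during which the arm holds its last target. There are 200 camera calls.

## Working session

There is one attempt and no reset: what is moved stays moved. The work goes in short steps, each a Python script; the robot and the scene stay as the last script left them, time stands still between calls to the robot, and variables do not carry over. Pictures are saved under pics/ and viewed, about 8 in all and at most 12, crops included, and the job is handed in when it is done.

```bash
ls; mkdir -p pics; cat > h.py <<'E'
import numpy as np, cv2
from rig import robot
def cam(name):
    i=robot.camera_info(name); f=200/np.tan(np.radians(i['vfov'])/2)
    if name=='wrist':
        T=np.eye(4); T[:3,:3]=robot.read_tcp_rot(); T[:3,3]=robot.read_position()
        C=T@np.array(i['T_tool_cam'])
    else: C=np.linalg.inv(np.array(i['view']))
    return i,f,C
def ray(c,u,v):
    i,f,C=c; x=(u-i['cx'])/f; y=(v-i['cy'])/f; a,b=x,y
    for _ in range(20):
        s=1+i['k1']*(a*a+b*b); a,b=x/s,y/s
    return np.stack([a,b,np.ones_like(a)],-1)
def at_z(c,u,v,z):
    "world point where pixel ray meets plane z"
    C=c[2]; d=ray(c,np.float64(u),np.float64(v))@C[:3,:3].T
    return C[:3,3]+d*((z-C[2,3])/d[...,2])[...,None]
def cloud(c,dep):
    v,u=np.mgrid[0:400,0:640].astype(float)
    return (ray(c,u,v)*dep[...,None])@c[2][:3,:3].T+c[2][:3,3]
def proj(c,P):
    i,f,C=c; p=np.linalg.inv(C)@np.r_[P,1]; a=p[:2]/p[2]; a=a*(1+i['k1']*a@a); return a*f+[i['cx'],i['cy']]
def snap(name,fn):
    c=cam(name); im,d=robot.grab_frame(name); im=np.array(im)
    cv2.imwrite('pics/'+fn+'.png',im[...,::-1]); np.savez('pics/'+fn,im=im,d=d,C=c[2]); return c,im,d
def down(yaw):
    "tool down; jaw (tool y) direction at angle yaw (deg) in world"
    a=np.radians(yaw); y=np.array([np.cos(a),np.sin(a),0]); z=np.array([0,0,-1.]); return np.stack([np.cross(y,z),y,z],1)
E
python3 - <<'E'
from h import *
for n in('scene','side'):
    c,im,d=snap(n,n+'0'); print(n,c[2].round(3).tolist(),c[0]['vfov'],c[0]['k1'])
print(robot.read_tcp_rot(),robot.camera_info('wrist'))
E
```

```text
pics
scene [[-0.734, 0.414, -0.538, 1.027], [0.679, 0.434, -0.592, 0.541], [-0.011, -0.8, -0.6, 0.671], [0.0, 0.0, 0.0, 1.0]] 55.66259935823959 -0.047785426153831106
side [[-0.75, -0.43, 0.502, -0.243], [-0.661, 0.476, -0.58, 0.786], [0.01, -0.767, -0.641, 1.0], [0.0, 0.0, 0.0, 1.0]] 45.09779100850554 -0.07869724145724313
[[-9.73272395e-01 -2.29653237e-01 -4.85938950e-04]
 [-2.29653703e-01  9.73271385e-01  1.41028068e-03]
 [ 1.49074952e-04  1.48418493e-03 -9.99998887e-01]] {'vfov': 67.91322903786201, 'cx': 314.2409493532235, 'cy': 197.06321379570974, 'k1': -0.021437632466780703, 'T_tool_cam': array([[ 7.54374670e-04, -9.59230555e-01, -2.82623729e-01,
         7.60335668e-02],
       [ 9.99999668e-01,  6.36940153e-04,  5.07395343e-04,
         4.48886563e-04],
       [-3.06694715e-04, -2.82624018e-01,  9.59230718e-01,
        -1.94828513e-01],
       [ 0.00000000e+00,  0.00000000e+00,  0.00000000e+00,
         1.00000000e+00]])}
```

View pics/scene0.png

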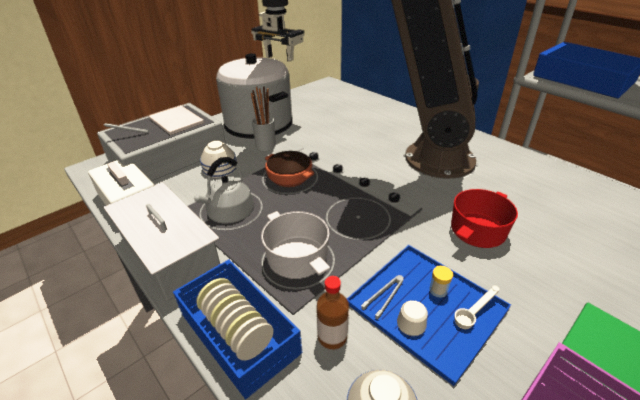

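View pics/side0.png

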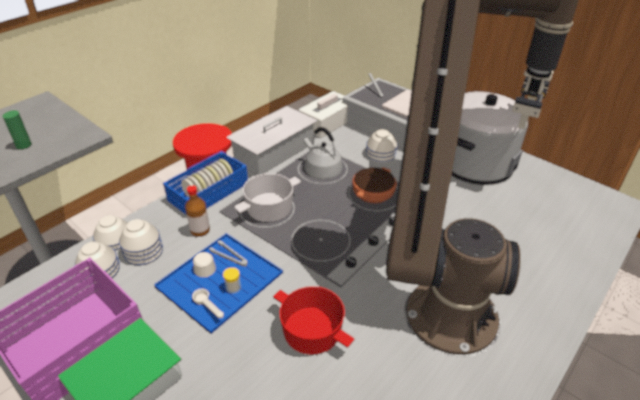

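Scene picture: pot at (296,247), empty ring at (358,217), tray at (430,310) holding tongs (383,297), cup (412,318), jar (441,282), spoon (465,318); bottle (333,315). The kettle, clay pot and red look-alike stay put.

```bash
python3 - <<'E'
from h import *
c=cam('scene');s=cam('side')
S=np.load('pics/scene0.npz');P=cloud(c,S['d'])
for n,u,v,z in[('ring',358,217,.006),('lugR',274,217,.067),('lugL',320,266,.067),('cup',412,308,.048),('jar',442,272,.058),('bowl',465,319,.02),('hend',495,290,.033),('bow',400,279,.015),('tipA',365,307,.015),('tipB',380,316,.015),('bottle',332,284,.165),('tray1',408,248,.014),('tray2',508,306,.014),('tray3',448,374,.014),('tray4',350,306,.014)]:
    print(n,at_z(c,u,v,z).round(3),P[v,u].round(3))
print('side ring',at_z(s,321,240,.006))
print('side lugL',at_z(s,242,208,.067),at_z(s,294,182,.067))
# pot rim points
m=(abs(P[...,2]-.0855)<.0025);yx=np.argwhere(m[200:300,250:340])
Q=P[200:300,250:340][m[200:300,250:340]]
from scipy.optimize import least_squares
r=least_squares(lambda p:np.hypot(Q[:,0]-p[0],Q[:,1]-p[1])-.0755,[.6,.1],loss='soft_l1',f_scale=.003);print('pot',r.x,len(Q))
# knobs on the plate
im=S['im'][195:295,235:395]
cv2.imwrite('pics/crop1.png',cv2.resize(im,None,fx=5,fy=5,interpolation=2)[...,::-1])
E
```

```text
ring [0.429 0.022 0.006] [0.429 0.022 0.006]
lugR [ 0.634 -0.073  0.067] [ 0.634 -0.075  0.066]
lugL [0.661 0.125 0.067] [0.66  0.124 0.066]
cup [0.593 0.318 0.048] [0.591 0.317 0.046]
jar [0.479 0.31  0.058] [0.483 0.311 0.062]
bowl [0.518 0.398 0.02 ] [0.511 0.396 0.011]
hend [0.419 0.407 0.033] [0.424 0.408 0.039]
bow [0.526 0.24  0.015] [0.527 0.241 0.016]
tipA [0.638 0.237 0.015] [0.634 0.234 0.008]
tipB [0.633 0.273 0.015] [0.625 0.268 0.002]
bottle [0.733 0.237 0.165] [0.733 0.236 0.165]
tray1 [0.434 0.192 0.014] [0.426 0.188 0.006]
tray2 [0.42  0.442 0.014] [0.419 0.442 0.012]
tray3 [0.638 0.437 0.014] [0.631 0.435 0.002]
tray4 [0.659 0.214 0.014] [0.652 0.208 0.003]
side ring [0.42527679 0.02260998 0.006     ]
side lugL [0.6488201 0.1255841 0.067    ] [ 0.62232623 -0.06940487  0.067     ]
pot [0.6457235  0.02530287] 270
```

View pics/crop1.png

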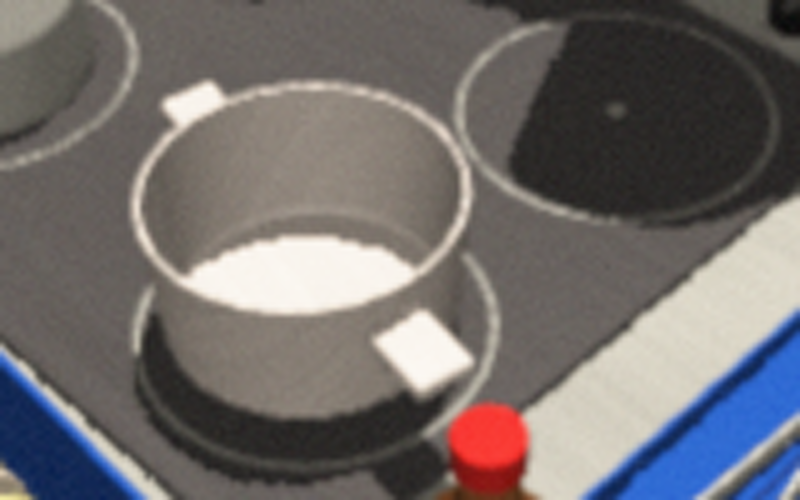

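```bash
python3 - <<'E'
from h import *
for y in(-8.5,171.5):
  for p in([.660,.124,.2],[.660,.124,.043],[.442,.121,.043]): 
    q=robot.ik(p,down(y)); print(y,None if q is None else np.round(q,0))
p=robot.read_position(); robot.servo_line([p[0],p[1],.34],speed=.4)
ok=robot.ik([.66,.124,.34],down(171.5)) is not None
robot.goto([.66,.124,.3],down(171.5 if ok else -8.5))
robot.servo_line([.66,.124,.19],speed=.3)
snap('wrist','w1');print(ok,robot.read_t())
E
```

```text
-8.5 [ 27.  20.   1.   0. -71. 144.]
-8.5 [ 27.  27. -10.   0. -53. 144.]
-8.5 [ 40.   9. -37.   0. -44. 131.]
171.5 [ 27.  20.   1.   0. -71. -36.]
171.5 [ 27.  27. -10.   0. -53. -36.]
171.5 [ 40.   9. -37.   0. -44. -49.]
True 4.4417
```

View pics/w1.png

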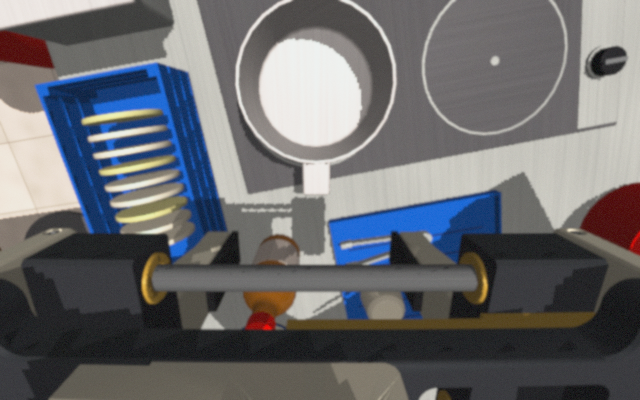

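Wrist view 1: lug at (316,178), pot rim about (237..396, 0..163), ring dot (495,61), ring left/right edges (424,567).

```bash
python3 - <<'E'
from h import *
c=cam('wrist')
for n,u,v,z in[('lug',316,178,.067),('lug end l',303,193,.067),('lug end r',329,193,.067),('lug base l',303,166,.067),('rimL',237,82,.086),('rimR',396,82,.086),('rimbot',316,163,.086),('dot',495,61,.006),('ringL',424,55,.006),('ringR',567,50,.006)]:
    print(n,at_z(c,u,v,z).round(4))
D=np.load('pics/w1.npz');P=cloud(c,D['d']);m=abs(P[...,2]-.0855)<.002;m[200:]=0;m[:,:200]=0;m[:,420:]=0
Q=P[m];from scipy.optimize import least_squares
r=least_squares(lambda p:np.hypot(Q[:,0]-p[0],Q[:,1]-p[1])-.0755,[.645,.025],loss='soft_l1',f_scale=.002);print(r.x,m.sum())
m=abs(P[...,2]-.067)<.002;m[:160]=0;m[200:]=0;m[:,:290]=0;m[:,345:]=0;Q=P[m];print('lug',Q.mean(0),Q.min(0),Q.max(0))
E
```

```text
lug [0.6597 0.121  0.067 ]
lug end l [0.6766 0.1358 0.067 ]
lug end r [0.6478 0.1401 0.067 ]
lug base l [0.6718 0.1056 0.067 ]
rimL [0.72   0.0129 0.086 ]
rimR [0.5701 0.0352 0.086 ]
rimbot [0.6568 0.1011 0.086 ]
dot [0.4301 0.0245 0.006 ]
ringL [0.5139 0.0062 0.006 ]
ringR [0.3441 0.0239 0.006 ]
[0.64641559 0.02571201] 1610
lug [0.6597187  0.12163204 0.06713831] [0.64324839 0.10238914 0.06501434] [0.67657693 0.14112821 0.06897341]
```

```bash
python3 - <<'E'
from h import *
R=down(172)
robot.servo_line([.660,.1245,.10],R,speed=.25)
robot.servo_line([.660,.1245,.044],speed=.12)
robot.move_gripper(0.25);robot.move_gripper(0)
print(robot.read_grip_width()*88,robot.read_force(),robot.read_position())
robot.servo_line([.660-.217,.1245-.002,.044],speed=.09)
print(robot.read_force(),robot.read_ft_torque(),robot.read_position())
robot.move_gripper(0.85)
p=robot.read_position()
robot.servo_line([p[0],p[1],.19],speed=.25)
c,im,d=snap('wrist','w2');P=cloud(c,d);print(robot.read_t())
m=abs(P[...,2]-.0855)<.002;m[200:]=0;m[:,:200]=0;m[:,420:]=0
Q=P[m];from scipy.optimize import least_squares
r=least_squares(lambda p:np.hypot(Q[:,0]-p[0],Q[:,1]-p[1])-.0755,[.429,.023],loss='soft_l1',f_scale=.002);print(r.x,m.sum())
E
```

```text
0.8079588262676289 [-0.42996399  0.85865536 -0.5902238 ] [0.66000616 0.12452673 0.04398859]
[ 0.46531945  0.63275094 -0.01247196] [0.06912286 0.07719366 0.00680108] [0.4432082  0.12251045 0.04394288]
11.9583
[0.429 0.023] 0
```

View pics/w2.png

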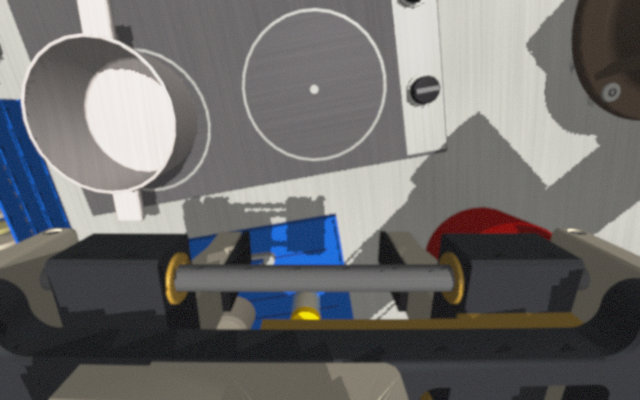

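Grip missed: the fingers closed fully and the pot stayed behind, with its lug now at (129,205). Measure where it is now.

```bash
python3 - <<'E'
from h import *
c=cam('wrist');D=np.load('pics/w2.npz');P=cloud(c,D['d'])
for a,b in[('lug c',(129,205)),('end l',(117,219)),('end r',(143,219)),('rimL',(23,115)),('rimR',(177,115))]:
    print(a,at_z(c,*b,.067 if 'l' in a or 'end' in a else .086).round(4),P[b[1],b[0]].round(3))
from scipy.optimize import least_squares
m=abs(P[...,2]-.0855)<.002;m[200:]=0;m[:,200:]=0;Q=P[m]
r=least_squares(lambda p:np.hypot(Q[:,0]-p[0],Q[:,1]-p[1])-.0755,[.64,.023],loss='soft_l1',f_scale=.002);print(r.x,m.sum())
m=abs(P[...,2]-.067)<.002;m[:195]=0;m[225:]=0;m[:,:110]=0;m[:,150:]=0;Q=P[m];print('lug',Q.mean(0),Q.min(0),Q.max(0),m.sum())
print(robot.read_tcp_rot().round(3),robot.read_position(),robot.read_grip_width())
print('dot',at_z(c,314,89,.006))
E
```

```text
lug c [0.6534 0.1197 0.067 ] [0.654 0.12  0.066]
end l [0.6726 0.1341 0.067 ] [ 0.726  0.153 -0.003]
end r [0.6425 0.1383 0.067 ] [0.648 0.14  0.059]
rimL [0.7172 0.0104 0.086 ] [0.718 0.01  0.085]
rimR [0.5646 0.0331 0.086 ] [0.569 0.033 0.076]
[0.64404517 0.02507301] 1061
lug [0.65726727 0.12059738 0.06553975] [0.64288579 0.10620511 0.06500595] [0.67239755 0.13818094 0.06723347] 258
[[-0.139 -0.99  -0.001]
 [-0.99   0.139 -0.   ]
 [ 0.001  0.001 -1.   ]] [0.44230831 0.12220006 0.18911958] 0.8485673005228719
dot [0.4286699  0.02325507 0.006     ]
```

```bash
python3 - <<'E'
from h import *
i=robot.camera_info('wrist');f=200/np.tan(np.radians(i['vfov'])/2);c=(i,f,np.array(i['T_tool_cam']))
for w in('w1','w2'):
    P=cloud(c,np.load(f'pics/{w}.npz')['d'])
    for u,v in[(200,245),(215,236),(230,240),(237,234),(237,250),(237,270),(237,290),(210,270),(210,300),(400,240),(395,260),(385,240),(420,240),(320,278)]: print(w,u,v,(P[v,u]*1000).round(0))
robot.move_gripper(0.0);cc,im,d=snap('wrist','w3');P=cloud(c,d)
m=(np.hypot(P[...,0],P[...,1])<.06)&(abs(P[...,2])<.03);Q=P[m];print(m.sum(),Q.min(0),Q.max(0))
E
```

```text
w1 200 245 [ 11. -57. -59.]
w1 215 236 [ 10. -54. -47.]
w1 230 240 [  9. -45. -50.]
w1 237 234 [  8. -44. -40.]
w1 237 250 [ -1. -44. -41.]
w1 237 270 [  31.  -22. -118.]
w1 237 290 [  25.  -23. -119.]
w1 210 270 [  31.  -30. -119.]
w1 210 300 [ -5. -46. -83.]
w1 400 240 [ 10.  45. -51.]
w1 395 260 [ -3.  44. -49.]
w1 385 240 [-95.  97. 178.]
w1 420 240 [ 11.  55. -54.]
w1 320 278 [  30.    2. -121.]
w2 200 245 [-108. -162.  189.]
w2 215 236 [ -90. -136.  178.]
w2 230 240 [ 11. -44. -54.]
w2 237 234 [ 11. -42. -46.]
w2 237 250 [ 10. -38. -62.]
w2 237 270 [  31.  -23. -118.]
w2 237 290 [  25.  -23. -119.]
w2 210 270 [  76.   -0. -195.]
w2 210 300 [  4. -41. -95.]
w2 400 240 [ 11.  45. -53.]
w2 395 260 [  9.  37. -72.]
w2 385 240 [  9.  38. -50.]
w2 420 240 [-102.  151.  192.]
w2 320 278 [  29.    2. -119.]Traceback (most recent call last):
  File "<stdin>", line 7, in <module>
    return umr_minimum(a, axis, None, out, keepdims, initial, where)
ValueError: zero-size array to reduction operation minimum which has no identity
```

View pics/w3.png

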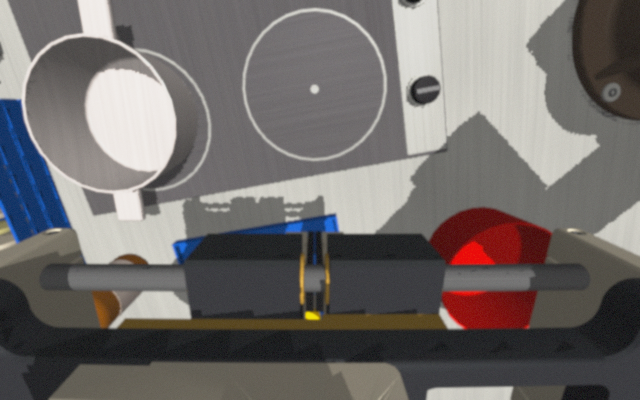

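```bash
python3 - <<'E'
from h import *
i=robot.camera_info('wrist');f=200/np.tan(np.radians(i['vfov'])/2);c=(i,f,np.array(i['T_tool_cam']))
d=np.load('pics/w3.npz')['d'];P=cloud(c,d)
for v in range(222,320,6): print(v,[(d[v,u].round(3),*(P[v,u]*1000).round(0)) for u in(250,305,314,322,380)])
E
```

```text
222 [(np.float32(0.413), np.float64(-74.0), np.float64(-89.0), np.float64(191.0)), (np.float32(0.396), np.float64(-68.0), np.float64(-12.0), np.float64(176.0)), (np.float32(0.397), np.float64(-68.0), np.float64(-0.0), np.float64(176.0)), (np.float32(0.409), np.float64(-73.0), np.float64(11.0), np.float64(188.0)), (np.float32(0.412), np.float64(-74.0), np.float64(91.0), np.float64(191.0))]
228 [(np.float32(0.414), np.float64(-83.0), np.float64(-90.0), np.float64(190.0)), (np.float32(0.411), np.float64(-82.0), np.float64(-13.0), np.float64(188.0)), (np.float32(0.413), np.float64(-82.0), np.float64(-0.0), np.float64(189.0)), (np.float32(0.411), np.float64(-81.0), np.float64(11.0), np.float64(187.0)), (np.float32(0.414), np.float64(-83.0), np.float64(92.0), np.float64(190.0))]
234 [(np.float32(0.093), np.float64(38.0), np.float64(-20.0), np.float64(-109.0)), (np.float32(0.164), np.float64(10.0), np.float64(-5.0), np.float64(-43.0)), (np.float32(0.415), np.float64(-91.0), np.float64(-0.0), np.float64(188.0)), (np.float32(0.163), np.float64(10.0), np.float64(4.0), np.float64(-45.0)), (np.f
[... 4803 characters left out ...]
, (np.float32(0.124), np.float64(-6.0), np.float64(-4.0), np.float64(-89.0)), (np.float32(0.387), np.float64(-178.0), np.float64(-0.0), np.float64(134.0)), (np.float32(0.451), np.float64(-219.0), np.float64(12.0), np.float64(188.0)), (np.float32(0.081), np.float64(22.0), np.float64(18.0), np.float64(-126.0))]
318 [(np.float32(0.081), np.float64(21.0), np.float64(-18.0), np.float64(-126.0)), (np.float32(0.124), np.float64(-8.0), np.float64(-4.0), np.float64(-90.0)), (np.float32(0.385), np.float64(-184.0), np.float64(-0.0), np.float64(130.0)), (np.float32(0.079), np.float64(22.0), np.float64(2.0), np.float64(-128.0)), (np.float32(0.079), np.float64(22.0), np.float64(18.0), np.float64(-128.0))]
```

The depth picture shows the real fingertips about 40 mm behind the reported TCP, with the body shifted by the same amount. The first grip therefore closed above the lug. I'll command 40 mm lower.

```bash
cat >> h.py <<'E'
OFF=.040
def tip(x,y,z,R=None,speed=.2): robot.servo_line([x,y,z-OFF],R,speed=speed)
def circ(P,z,r,x0,win=.05,tol=.002):
    from scipy.optimize import least_squares
    m=(abs(P[...,2]-z)<tol)&(np.hypot(P[...,0]-x0[0],P[...,1]-x0[1])<r+win);Q=P[m]
    if len(Q)<20: return None
    s=least_squares(lambda p:np.hypot(Q[:,0]-p[0],Q[:,1]-p[1])-r,x0,loss='soft_l1',f_scale=.002);return s.x.round(4),len(Q)
E
python3 - <<'E'
from h import *
R=down(172); L=np.array([.6592,.1243])
robot.move_gripper(1)
tip(*L,.15,R,.3); tip(*L,.046,speed=.12)
print('f',robot.read_force())
robot.move_gripper(0)
w=robot.read_grip_width()*88; print(w,robot.read_force(),robot.read_position())
if w>20:
    robot.servo_line([L[0]-.216,L[1]-.002,.046-OFF],speed=.09)
    print(robot.read_force(),robot.read_ft_torque(),robot.read_position())
robot.move_gripper(.85)
p=robot.read_position();robot.servo_line([p[0],p[1],.19],speed=.3)
c,im,d=snap('wrist','w4');P=cloud(c,d)
print(circ(P,.0855,.0755,[.43,.025]),robot.read_t(), robot.read_position())
E
```

```text
f [0.47841807 0.5380869  0.60317698]
29.887810396609503 [ 0.21750979  0.67822766 -0.7013882 ] [0.65920521 0.12429642 0.00596832]
[ 2.37165456  0.64055153 -2.21362583] [ 0.2630529  -0.80035316  0.37151003] [0.44343962 0.12238714 0.00597365]
(array([0.4302, 0.0231]), 1357) 21.875 [0.44243903 0.12196522 0.18912189]
```

View pics/w4.png

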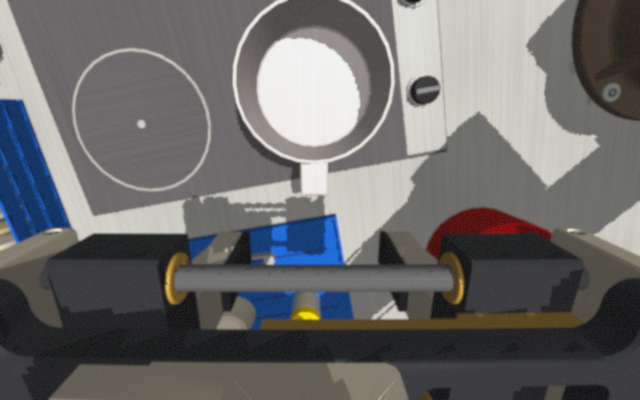

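Pot now at (0.430, 0.023) with the ring centre at (0.4285, 0.0232), so it stands about 2 mm off centre, well inside. Next, a look at the tray.

```bash
python3 - <<'E'
from h import *
R=down(95)
for p in([.43,.046,-.014],[.43,.0,-.01]): print(robot.ik(p,R) is not None)
robot.goto([.66,.31,.25],R)
c,im,d=snap('wrist','w5');P=cloud(c,d);print(robot.read_t(),proj(c,[.593,.318,.048]),proj(c,[.5,.4,.03]))
print('cup',circ(P,.048,.022,[.593,.318],.02,.003))
E
```

```text
True
True
23.15 [324.93789812 118.48384321] [395.61331756  49.36040604]
cup (array([0.593 , 0.3243]), 979)
```

View pics/w5.png

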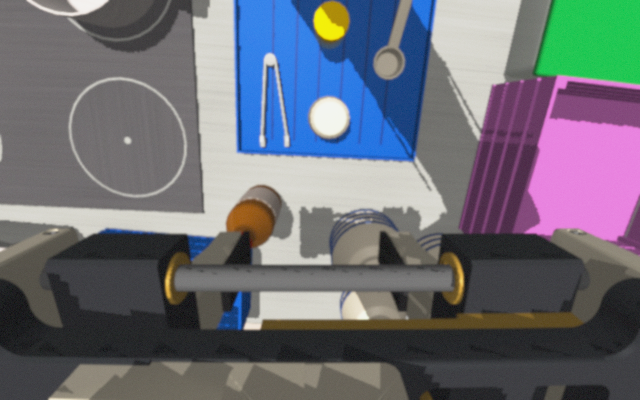

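Tray view: tongs bow (269,58) and tips (262,146)/(288,145); cup (329,117); spoon bowl (389,62) with the handle running to (404,5); jar (331,20).

```bash
python3 - <<'E'
from h import *
c=cam('wrist');D=np.load('pics/w5.npz');P=cloud(c,D['d'])
for n,u,v,z in[('bow',269.5,54,.015),('tipA',262,147,.013),('tipB',288,146,.013),('cup',329,117,.048),('bowl',389,62,.021),('h1',398,28,.026),('h2',404,5,.031),('jar',331,20,.058)]:
    print(n,at_z(c,u,v,z).round(4),P[int(v),int(u)].round(3))
print(proj(c,[.593,.318,.048]))
E
```

```text
bow [0.5177 0.2378 0.015 ] [0.518 0.237 0.015]
tipA [0.6418 0.2327 0.013 ] [0.643 0.231 0.003]
tipB [0.637  0.2701 0.013 ] [0.637 0.27  0.015]
cup [0.5909 0.3231 0.048 ] [0.591 0.323 0.047]
bowl [0.5142 0.3961 0.021 ] [0.512 0.399 0.006]
h1 [0.4743 0.4002 0.026 ] [0.474 0.401 0.025]
h2 [0.4496 0.4023 0.031 ] [0.45  0.402 0.031]
jar [0.4816 0.3138 0.058 ] [0.482 0.314 0.061]
[324.90323598 118.33722609]
```

```bash
python3 - <<'E'
from h import *
c=cam('wrist')
D=np.load('pics/w5.npz');P=cloud(c,D['d'])
for v in(60,90,120): # rim columns
    print(v,[(u,P[v,u].round(3).tolist()) for u in range(232,246,2)][::2])
R=down(96.3);G=(.564,.2435)
robot.move_gripper(.41)
tip(*G,.12,R,.35); tip(*G,.03,speed=.2)
f0=robot.read_force()
for z in(.018,.012,.007):
    tip(*G,z,speed=.06); f=robot.read_force()-f0; print(z,f.round(1))
    if np.linalg.norm(f)>5: break
robot.move_gripper(0);print('w',robot.read_grip_width()*88)
tip(*G,.05,speed=.15);print('w',robot.read_grip_width()*88,robot.read_t())
snap('wrist','w6')
E
```

```text
60 [(232, [0.527, 0.184, -0.001]), (236, [0.529, 0.193, 0.013]), (240, [0.527, 0.196, 0.003]), (244, [0.526, 0.201, 0.001])]
90 [(232, [0.567, 0.185, -0.001]), (236, [0.567, 0.194, 0.013]), (240, [0.566, 0.197, 0.003]), (244, [0.566, 0.202, 0.002])]
120 [(232, [0.608, 0.185, -0.001]), (236, [0.607, 0.194, 0.012]), (240, [0.607, 0.198, 0.002]), (244, [0.607, 0.203, 0.002])]
0.018 [ 0.2 -0.6  0.1]
0.012 [ 0.3 -0.4 -0.3]
0.007 [ 0.5 -0.7  0.2]
w 26.749305984768515
w 26.848478321776888 26.95
```

```bash
python3 - <<'E'
from h import *
G=(.564,.2435);X=(.414,.036);R=down(90)
tip(*G,.125,speed=.3)
tip(*X,.125,R,.3); f0=robot.read_force()
for z in(.07,.045,.035,.027):
    tip(*X,z,speed=.12); f=robot.read_force()-f0; print(z,f.round(1))
    if np.linalg.norm(f)>6: break
print('w',robot.read_grip_width()*88)
robot.move_gripper(.48); tip(*X,.13,speed=.3)
print(robot.read_t())
S=(.4725,.4005);yaw=np.degrees(np.arctan2(.3961-.4023,.5142-.4496));print(yaw)
snap('scene','s2')
robot.goto([S[0],S[1],.14-OFF],down(90+yaw))
c,im,d=snap('wrist','w7');print(robot.read_t(),robot.read_position())
a=cv2.imread('pics/s2.png')[150:290,280:440];b=cv2.imread('pics/w7.png')
cv2.imwrite('pics/m1.png',np.vstack([cv2.resize(a,(640,560))[:560:2,::1],b[:300]]))
E
```

```text
0.07 [ 1.6 -0.5  0.6]
0.045 [ 0.8  0.7 -0.8]
0.035 [ 0.8  0.4 -0.4]
0.027 [-0.2 -0.1  0. ]
w 26.98154739605792
30.9
-5.482184309546478
32.3833 [0.47267511 0.39915661 0.1001185 ]
```

View pics/m1.png

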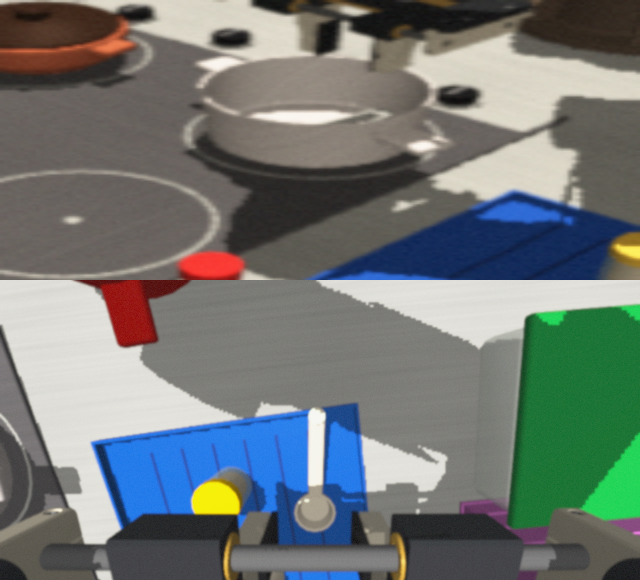

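Top half: the tongs are lying in the pot. Bottom half (wrist, rows minus 280): spoon bowl (314,231), handle end (317,133), tray rim just right of it.

```bash
python3 - <<'E'
from h import *
c=cam('wrist')
b=at_z(c,314,231,.021);e=at_z(c,317,133,.034);g=at_z(c,315.3,190,.026)
print(b,e,g,at_z(c,358,190,.014))
d=(b-e)[:2];yaw=np.degrees(np.arctan2(d[1],d[0]));S=b[:2]-.043*d/np.linalg.norm(d);print(yaw,S)
S=(S+ [.4725,.4005])/2 if np.hypot(*(S-[.4725,.4005]))<.006 else S
robot.move_gripper(.32); R=down(90+yaw)
tip(*S,.04,R,.3); f0=robot.read_force()
for z in(.024,.017):
    tip(*S,z,speed=.08); f=robot.read_force()-f0; print(z,f.round(1))
    if np.linalg.norm(f)>5: break
robot.move_gripper(0);print('w',robot.read_grip_width()*88)
tip(*S,.125,speed=.25);print('w',robot.read_grip_width()*88,robot.read_t(),S)
c,im,d=snap('wrist','w8')
E
```

```text
[0.51221805 0.39577438 0.021     ] [0.41630791 0.40763627 0.034     ] [0.46895244 0.40117728 0.026     ] [0.47617489 0.44255915 0.014     ]
-7.050373015625834 [0.46954319 0.40105228]
0.024 [ 0.7  0.2 -1.3]
0.017 [-0.6  0.7 -1.6]
w 13.692976923051592
w 13.628632612379578 34.9833 [0.47102159 0.40077614]
```

```bash
cat >> h.py <<'E'
def mf(n=5):
    F=[]
    for _ in range(n): F.append(robot.read_force()); robot.dwell(.02)
    return np.mean(F,0)
def lower(X,z0,z1,step=.002,thr=2.5):
    tip(*X,z0,speed=.12); f0=mf(); z=z0
    while z>z1+1e-6:
        z=max(z-step,z1); tip(*X,z,speed=.04); f=mf()-f0
        if np.linalg.norm(f)>thr: break
    print('stop z',round(z,4),f.round(2),robot.read_t()); return z
E
python3 - <<'E'
from h import *
S=(.471,.4008);X=(.4305,.038);R=down(90)
tip(*X,.125,R,.32)
z=lower(X,.05,.025)
print('w',robot.read_grip_width()*88)
robot.move_gripper(.3); 
tip(*X,.16,speed=.3)
c,im,d=snap('wrist','w9');print(robot.read_t())
E
```

```text
stop z 0.034 [-2.49 -0.18  6.4 ] 39.85
w 13.874317181168724
40.9667
```

View pics/w9.png

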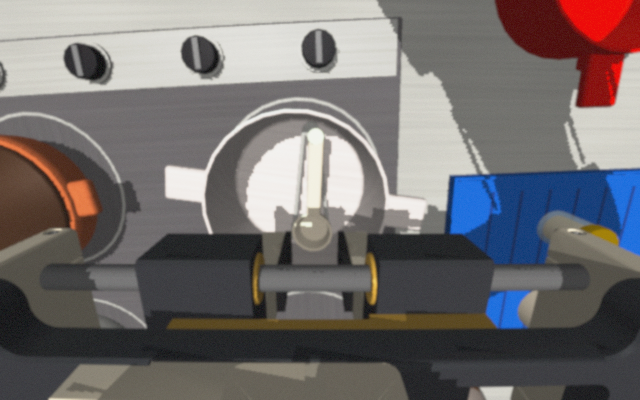

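The spoon rests on the tongs in the pot: bowl (311,235), handle end (316,135). Check the tongs' edge and the clearance to the bowl stack behind the tray, then plan the cup.

```bash
python3 - <<'E'
from h import *
c=cam('wrist');D=np.load('pics/w9.npz');P=cloud(c,D['d'])
print('pot',circ(P,.0855,.0755,[.43,.023]))
for v in(140,155,170,185,200): 
    print(v,[(u,*P[v,u].round(3)) for u in range(290,326,5)])
s=cam('side');Q=cloud(s,np.load('pics/side0.npz')['d'])
m=(Q[...,0]>.6)&(Q[...,0]<.85)&(Q[...,1]>.27)&(Q[...,1]<.5)&(Q[...,2]>.06)&(Q[...,2]<.3)
print('stack',m.sum(),Q[m].min(0),Q[m].max(0))
s=cam('scene');Q=cloud(s,np.load('pics/scene0.npz')['d'])
m=(Q[...,0]>.6)&(Q[...,0]<.85)&(Q[...,1]>.27)&(Q[...,1]<.5)&(Q[...,2]>.06)&(Q[...,2]<.3)
print('stack',m.sum(),Q[m].min(0),Q[m].max(0))
E
```

```text
pot (array([0.4301, 0.0228]), 865)
140 [(290, np.float64(0.384), np.float64(0.014), np.float64(0.007)), (295, np.float64(0.383), np.float64(0.019), np.float64(0.008)), (300, np.float64(0.384), np.float64(0.024), np.float64(0.007)), (305, np.float64(0.383), np.float64(0.029), np.float64(0.011)), (310, np.float64(0.379), np.float64(0.035), np.float64(0.05)), (315, np.float64(0.379), np.float64(0.039), np.float64(0.052)), (320, np.float64(0.379), np.float64(0.044), np.float64(0.053)), (325, np.float64(0.384), np.float64(0.05), np.float64(0.007))]
155 [(290, np.float64(0.399), np.float64(0.013), np.float64(0.008)), (295, np.float64(0.399), np.float64(0.019), np.float64(0.009)), (300, np.float64(0.397), np.float64(0.024), np.float64(0.019)), (305, np.float64(0.399), np.float64(0.029), np.float64(0.009)), (310, np.float64(0.393), np.float64(0.035), np.float64(0.048)), (315, np.float64(0.393), np.float64(0.039), np.float64(0.049)), (320, np.float64(0.393), np.float64(0.044), np.float64(0.05)), (325, np.float64(0.399), np.float64(0.05), np.float64(0.009))]
170 [(290, np.float64(0.415), np.fl
[... 970 characters left out ...]
.05), np.float64(0.008))]
200 [(290, np.float64(0.448), np.float64(0.012), np.float64(0.008)), (295, np.float64(0.444), np.float64(0.019), np.float64(0.019)), (300, np.float64(0.448), np.float64(0.023), np.float64(0.007)), (305, np.float64(0.447), np.float64(0.029), np.float64(0.008)), (310, np.float64(0.438), np.float64(0.034), np.float64(0.04)), (315, np.float64(0.437), np.float64(0.039), np.float64(0.041)), (320, np.float64(0.438), np.float64(0.044), np.float64(0.04)), (325, np.float64(0.444), np.float64(0.05), np.float64(0.02))]
stack 1017 [0.71996223 0.34641977 0.06019588] [0.83303573 0.49990269 0.11195209]
stack 1577 [0.72749739 0.34351895 0.06003399] [0.81574318 0.43313593 0.11022231]
```

```bash
python3 - <<'E'
from h import *
C=(.592,.3235);R=down(180);X=(.430,-.006)
p=robot.read_position()
robot.move_gripper(.85)
robot.goto([C[0],C[1],.15-OFF],R)
tip(*C,.06,speed=.25);f0=mf(3);tip(*C,.026,speed=.1);print(robot.read_force()-f0)
robot.move_gripper(0);w=robot.read_grip_width()*88;print('w',w)
tip(*C,.05,speed=.1);tip(*C,.15,speed=.3);w2=robot.read_grip_width()*88;print(w2,robot.read_t())
if w2>45:
    tip(*X,.15,R,.3)
    snap('wrist','w10')
    tip(*X,.08,speed=.2)
    z=lower(X,.055,.031)
    print('w',robot.read_grip_width()*88)
    snap('scene','s3')
E
```

```text
[-0.89894361  0.45899982 -1.03648458]
w 53.12844630351696
53.15841462923292 45.6
stop z 0.043 [ 0.06 -1.33  4.18] 49.9667
w 53.147956836498416
```

The cup touched 10 mm early, on a tongs arm. Raise it slightly, shift 5 mm to -y and lower again.

```bash
python3 - <<'E'
from h import *
X=(.430,-.011)
tip(.430,-.006,.048,speed=.08); tip(*X,.048,speed=.08)
z=lower(X,.046,.030)
robot.move_gripper(.655);print('w',robot.read_grip_width()*88,mf(2))
tip(*X,.08,speed=.1);tip(*X,.17,speed=.3)
snap('wrist','w11');print(robot.read_t())
E
```

```text
stop z 0.032 [-6.12  0.37 20.38] 53.1833
w 57.73859258971322 [ 0.31353507 -0.43105544 -0.06206018]
54.7083
```

View pics/w11.png

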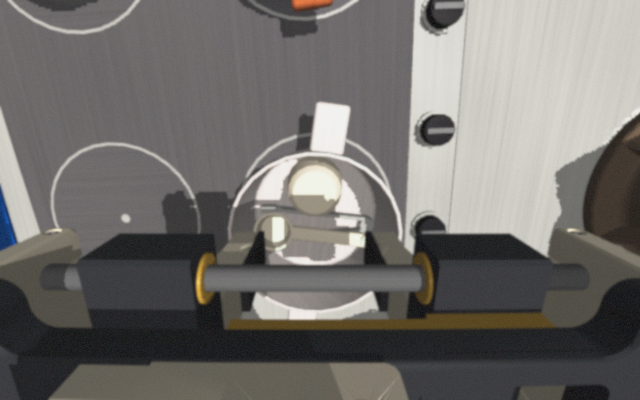

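The cup (315,188) sits on the pot floor beside the spoon (275,230) and tongs. Retreat and do a last check.

```bash
python3 - <<'E'
from h import *
robot.servo_line([.45,.16,.25],speed=.35)
c,im,d=snap('wrist','w12');P=cloud(c,d)
print('pot',circ(P,.0855,.0755,[.43,.023]))
snap('scene','s4')
a=cv2.resize(cv2.imread('pics/s4.png')[130:290,240:480],(720,480),interpolation=2);cv2.imwrite('pics/f1.png',a)
c=cam('scene');A=cloud(c,np.load('pics/s4.npz')['d'])
B=cloud(c,np.load('pics/scene0.npz')['d']); print('jar',circ(A,.059,.015,[.482,.314],.015,.004),circ(B,.059,.015,[.482,.314],.015,.004));print(robot.read_t())
E
```

```text
pot (array([0.4304, 0.0229]), 824)
jar (array([0.4837, 0.3145]), 238) (array([0.4846, 0.3145]), 242)
55.5583
```

View pics/f1.png

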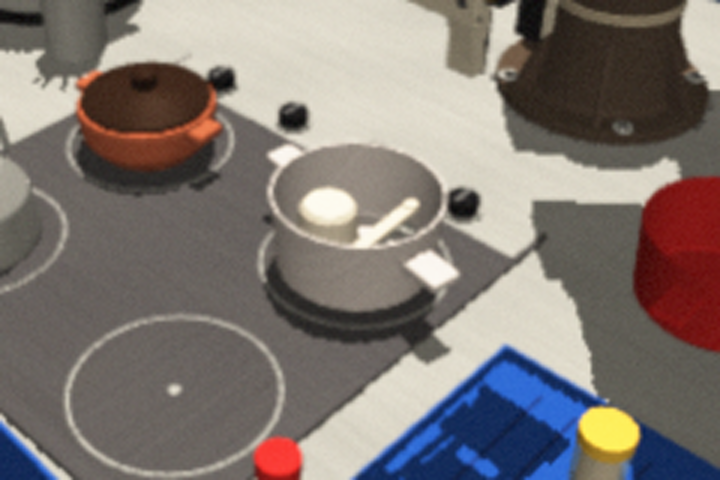

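The scene crop shows the pot in the ring with the cup (328,215) and spoon (390,222) inside, and the jar, bottle and clay pot in place. Handing in.

```bash
python3 -c "
from h import *
robot.job_done();print('ok')"
```

```text
the job is handed in; nothing more can be done
ok
```

The job is done and handed in; my last clock reading before that was 55.6 s of the 72 s allowed. I slid the pot flat by its left lug to the empty ring, then put in the tongs, the spoon and the cup, in that order.

**First grip missed:** the gripper closed on air above the lug. The wrist depth picture showed the real fingertips about 40 mm behind the reported TCP, so I corrected for that in every later move.

**Last checks:**
- **Pot:** its centre is at (0.430, 0.023) and the ring's centre at about (0.4285, 0.023). That is about 2 mm off centre, with 18 mm of room all round.
- **Tongs:** they were released about 12 mm above the pot floor and dropped the rest of the way.
- **Spoon:** it was lowered until it touched and rests on the tongs.
- **Cup:** it first touched a tongs arm, so I lifted it slightly, moved it 5 mm and set it on the pot floor. It touched down with about 20 N.
- **Other things:** the jar is within 1 mm of where it started. The clay pot looks unmoved in the final picture. I did not measure the clay pot, and I did not check the kettle or the other bystanders separately.

The last wrist picture could not be viewed because the 12-picture limit was reached. The final look therefore rests on the scene camera and the depth fit of the pot.

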